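# Pull the filter plate and hold it to the light

## Robot

A 6-joint arm with a two-finger parallel gripper is mounted at the origin on the work surface. World frame = base frame: x ahead of the robot, y to its left, z up, the work surface at z = 0. Lengths are in mm, angles in rad, forces in N, time in s.
With the tool pointing down it reaches from about 275 to 750 mm from the base axis. Payload 10.2 kg.
Tool frame: the origin (TCP) lies on the front face of the gripper's body, between the roots of the fingers; the fingertips stand 73 mm ahead of it and the grasp point (between the pads) lies ctrl.grip_depth ahead of it (ctrl.grip_depth is the distance from the TCP to the grasp point, in mm); z points along the fingers, y is the direction in which the jaws open and shut (so a half turn about z gives the same grasp; the last joint's range is limited). The gripper opens to 85 mm and grips with 20 to 120 N. Pads are 22 mm wide; open, the fingers measure 114 mm over their backs; the gripper's body (76 mm by 85 mm) begins 54 mm behind the grasp point. The pads swing forward as they close: fully open they stand 13 mm farther back than shut.
Start: joints at [-1.436, 0.313, 1.498, -0, 1.331, -0.223], TCP at [183.85, -491.763, 303.894] pointing down, gripper open.
Joint ranges: [-2.94, 2.94], [-0.97, 2.17], [0.19, 2.56], [-1.23, 4.37], [0.02, 3.11], [-2.88, 2.88]. Speed limits (rad/s): [2.39, 2.39, 3.01, 3.14, 3.14, 3.14].

## Interface

Orientations are given as a unit quaternion [w, x, y, z].
In Python, from rig import readout, capture, ctrl, nets gives the robot as it stands. The module is installed in compiled form; this text tells all that it offers.
- The arm moves only by the tool apply_moves, never from a script. Its argument "targets" is a list of rows, each a list of 4 numbers: the shift along the tool's x, y, z in cm, then the turn about the tool's z in degrees. A call has 1 to 8 rows; each row shifts and turns the commanded pose from where the row before left it, along the tool's axes as they then stand; what a row does not reach is not made up. A row lasts 1/10 s, in which the tool goes at most 50 mm and 8.59 degrees, less where a joint would pass 70% of its speed; a pose out of reach is approached as far as the arm can. A call with a gripper value outside its range is refused whole. "grip" is the finger opening in cm, from 0 to 8.54, set as the call begins (left out, the last holds). The fingers move at their own pace and stop on an object; "force" is the grip in N (left out, the last holds). Time passes only in rows, so rows that do not move let the fingers close. It gives the time, the measured TCP pose, the force and the opening at its end, in the units of the state.
- readout.sense(): the state, without advancing time (a new reading comes with each control period).
- capture(name): name is "scene" or "top"; returns a dict with "img" (400x640x3 uint8, red, green, blue), "fov_y" (degrees; the focal length in pixels is half the picture's height over the tangent of half this angle, whatever the lens; pixels are square), "cx", "cy" (the principal point, pixels), "D" ([k1, k2, p1, p2, k3] as OpenCV has them; the pictures are not rectified), "eye" and "rotation" of the camera in the world. Camera axes: x right, y down, z forward; pixel columns grow to the right and rows downward; lengths in mm; the calibration is good to about 2 mm. A picture is of the moment at which its call begins. There is no depth.
- ctrl.finish_job(): hands the job in, once; it reports no verdict.
Trained networks look in the newest picture that a camera, given by its name, has taken for a name from the list of things; names that differ only in an ending like _2 or _b are one class to them, and where a whole thing is asked for, a point or a joint stands for the part that bears it (a point fixed in the world has none). Each returns a list of dicts, best first, with "score" (0 to 1); they miss things now and then, are a little off and sometimes report something else, mostly with a low value. They report only what shows in the picture. A call takes as long as a camera call. They do not tell look-alikes from the thing itself.
- nets.boxes_of(camera, target): "location" ([column, row] as shares, 0 to 1, of the picture: columns of its width, rows of its height, amid what is visible of it).
The state is a dict: "time_s": time; "joints": joint angles; "dq": joint speeds; "tau": joint torques, N m; "eef_pos": TCP position; "ee_rot": TCP orientation; "force": force on the tool from outside, world axes, zero at the start; "wrist_torque": the same for the moment, N m; "grip_width": opening from 0.0 (shut) to 1.0 (fully open).
Only numpy, scipy, OpenCV 4.12 (cv2) and the standard library are available. Lean on these libraries where they do the work, as an engineer would, in place of code of your own. Each camera call takes 0.05 s, during which the arm holds its last target.

## Task

Lift the air-filter unit's cover flap until it stands open (roughly upright), draw the filter plate (the one with the pull tab) up out of its slot, and hold it upright in front of the middle of the upright light panel, its mesh parallel to the lit face and about 8 cm away from it. Finish while still holding it there, still and off the bench, with the flap left open. Leave the blank in its slot and the other things on the bench where they are.

Things in the scene. Friction and masses are not known exactly. Their poses are not given: they have to be found in the camera images.
- unit: Fixed white box with a flap on top: x -115 (front, display) to +110 mm (hinge side), 270 wide (y), 150 high; origin on the bench, y along the hinge. Below the flap is a well 170 (x) by 230 (y), its deck at height 95, with two slots 16 (x) by 76 (y), floor at height 35, at x 0, y +55 and -55. One holds the filter plate, the other the blank; which varies.
- flap (a joint): Angle of the grey cover flap (rad): 0 shut, 1.57 upright, 1.9 at its stop. Starts shut or slightly ajar. Its stiff hinge (2 to 3 N at the tab) stays wherever it is left.
- flap_tab (a point): Centre of the round-topped finger tab on the flap: 28 mm long (x), 12 thick (y, along the hinge), 39 tall; this point is 14 below its top, 25 above the flap's top face, 26 from the free edge. Axes turn with the flap: x from free edge to hinge, z out of the top face. Flap 170 (x) by 250 (y) by 6 mm.
- flap_hinge (a point): Middle of the hinge line, 151 mm above the bench; axes as the unit's (hinge along y). The flap opens by turning about +y. With the flap shut the tab point lies at x -145, z +31 mm from here.
- filter_mid (a point): Centre of the frame of the filter plate: loose, grey frame with mesh, 12 mm thick (x), 72 wide (y), 75 tall (z), about 90 g. Stands upright in one slot, frame's top 15 above the deck; must rise 60 to clear the slot. x is square to the mesh; both faces alike.
- filter_tab (a point): Centre of the filter plate's upright grey pull tab, 10 mm thick (x), 30 wide (y), 28 tall, on the middle of the frame's top edge, 51.5 mm above filter_mid. Grip it across its thickness. In the slot its top is 13 mm below the shut flap. Axes as filter_mid.
- blank_mid (a point): Centre of the blank: a solid grey plate 12 x 72 x 69 mm with a flat top and no tab, standing in the other slot; it stays there.
- panel_mid (a point): Centre of the lit white face (180 mm wide, 150 high) of the fixed upright light panel, 125 mm above the bench. x points INTO the panel: the space before the lit face is at negative x; y sideways, z up. Panel 200 wide, 22 thick, top edge 210 above the bench; its 12 mm high foot reaches 35 before the face.
- jar: Bystander: small amber jar, 48 mm diameter, 60 mm high; origin at the centre of its underside. To be left alone.
- dish: Bystander: round lidded culture dish, 84 mm diameter, 22 mm high; origin at the centre of its underside. To be left alone.
- holder: Bystander: low grey tip box 44 x 80 x 31 mm; origin at the centre of its underside. To be left alone.
- bottle: Bystander: glass bottle, 56 mm diameter, 110 mm high; origin at the centre of its underside. To be left alone.
- carton: Bystander: white carton 70 x 90 x 100 mm with its lid flap standing open (to 140 mm); origin at the centre of its underside. To be left alone.
- rack: Bystander: tube rack 90 x 170 x 45 mm with tubes standing to 83 mm; origin at the centre of its underside. To be left alone.
- beaker: Bystander: white beaker, 76 mm diameter, 90 mm high; origin at the centre of its underside. To be left alone.
Things that resemble listed ones, but are neither listed nor needed, are in the scene too. What is shaped like the part that bears panel_mid but red is not meant.

How it is judged:
By the outcome, as a careful person would: the job done as asked, in the order asked, and still so for the second after the job is handed in, while the arm keeps its last pose, push and grip.
It also fails if it takes over 53 s, if anything falls off the work surface, if the arm or the gripper's body presses on something with over 40 N, if the wrist force passes 120 N, or if a joint passes its speed limit or range.

## Working session

There is one attempt and no reset: what is moved stays moved. The work goes in short steps, Python scripts to look and compute and a tool call to move; the robot and the scene stay as the last step left them, time stands still between calls to the robot, and variables do not carry over. Pictures are saved under pics/ and viewed, and the job is handed in when it is done.

Besides the shell and the picture viewer there is one more tool, called after "Call:" by a JSON object that holds its "name" and its "arguments". apply_moves: Moves the arm, as the interface text tells. Its arguments: {"type":"object","properties":{"targets":{"type":"array"},"grip":{"type":"number"},"force":{"type":"number"}},"required":["targets"]}

```bash
mkdir -p pics; cat > h.py <<'E'
import numpy as np, cv2, json
from rig import readout, capture, ctrl, nets
from scipy.spatial.transform import Rotation as R
def shot(n,fn):
    c=capture(n); cv2.imwrite('pics/'+fn,c['img'][:,:,::-1]); return c
def K(c):
    f=200/np.tan(np.radians(c['fov_y'])/2); return np.array([[f,0,c['cx']],[0,f,c['cy']],[0,0,1.]])
def rotm(c):
    r=np.array(c['rotation'],float)
    return r if r.shape==(3,3) else R.from_quat([r[1],r[2],r[3],r[0]]).as_matrix()
def ray(c,px):
    u=cv2.undistortPoints(np.array([[px]],float),K(c),np.array(c['D'],float))[0,0]
    return np.array(c['eye'],float), rotm(c)@np.array([u[0],u[1],1.])
def atz(c,px,z):
    e,d=ray(c,px); return e+d*(z-e[2])/d[2]
def proj(c,P):
    P=np.atleast_2d(np.array(P,float)); r=rotm(c).T
    t=-r@np.array(c['eye'],float)
    return cv2.projectPoints(P,cv2.Rodrigues(r)[0],t,K(c),np.array(c['D'],float))[0][:,0]
def tri(c1,p1,c2,p2):
    e1,d1=ray(c1,p1);e2,d2=ray(c2,p2)
    s=np.linalg.lstsq(np.stack([d1,-d2],1),e2-e1,rcond=None)[0]
    a=e1+d1*s[0];b=e2+d2*s[1]; return (a+b)/2,np.linalg.norm(a-b)
E
python3 - <<'E'
from h import *
print(readout.sense()); print(ctrl.grip_depth)
for n in('scene','top'):
    c=shot(n,n+'0.png'); print({k:c[k] for k in c if k!='img'})
    for t in['unit','flap','flap_tab','flap_hinge','filter_mid','filter_tab','blank_mid','panel_mid','jar','dish','holder','bottle','carton','rack','beaker']:
        try: print(t,[(np.round(np.array(d['location'])*[640,400],1).tolist(),round(d['score'],2)) for d in nets.boxes_of(n,t)][:4])
        except Exception as e: print(t,e)
E
```

```text
{'time_s': 0.0, 'joints': array([-1.43642165e+00,  3.13459951e-01,  1.49844637e+00,  3.04610137e-06,
        1.33100067e+00, -2.23417055e-01]), 'dq': array([ 0.00050166,  0.00033507,  0.00138695, -0.00149387, -0.00034007,
        0.0012042 ]), 'tau': array([-1.18179792e-03, -4.12266827e+01, -2.59743798e+01, -2.58453092e-04,
        4.19728385e-03, -2.29740425e-05]), 'eef_pos': array([ 183.81626333, -491.59032626,  303.32642721]), 'ee_rot': array([-6.56452372e-04,  9.84040618e-01,  1.77942772e-01,  3.07260670e-05]), 'force': array([ 0.80609518, -0.31283628, -0.20202201]), 'wrist_torque': array([ 0.03922058,  0.00347808, -0.0003562 ]), 'grip_width': 1.0017006980920495}
53.900000000000006
{'fov_y': 52.94505380850513, 'cx': 316.3611682154931, 'cy': 195.83279159024625, 'D': array([-0.0488697,  0.       ,  0.       ,  0.       ,  0.       ]), 'eye': array([1210.36162503,  432.14631971,  979.90711016]), 'rotation': array([-0.17232363,  0.45652719,  0.81473661, -0.31319601])}
unit [([371.3, 223.4], 0.73)]
flap [([373.0, 205.5], 0.67)]
flap_tab [([376.6, 209.4], 0.81), ([203.2, 141.6], 0.27)]
[... 600 characters left out ...]
58852107,   14.81714034, 1406.57421799]), 'rotation': array([ 0.05496509, -0.69751691,  0.7129728 , -0.04603018])}
unit [([259.5, 209.3], 0.87), ([147.1, 228.6], 0.48)]
flap [([250.4, 208.4], 0.95), ([390.2, 260.2], 0.63)]
flap_tab [([250.6, 207.7], 0.97), ([259.1, 206.9], 0.4)]
flap_hinge [([257.8, 210.3], 0.67)]
filter_mid [([498.0, 204.3], 0.4)]
filter_tab []
blank_mid []
panel_mid [([484.3, 293.2], 0.89), ([495.6, 201.9], 0.82)]
jar [([393.2, 172.8], 0.7), ([420.2, 133.7], 0.48)]
dish [([400.4, 215.1], 0.95)]
holder [([389.4, 260.7], 0.61)]
bottle [([277.8, 132.5], 0.97)]
carton [([424.0, 131.8], 0.89)]
rack [([351.8, 125.2], 0.59), ([498.0, 202.4], 0.57)]
beaker [([146.4, 228.2], 0.87)]
```

```bash
python3 - <<'E'
import cv2
for n in('scene','top'):
    i=cv2.imread(f'pics/{n}0.png'); cv2.imwrite(f'pics/{n}0b.png',cv2.resize(i,(800,500),interpolation=cv2.INTER_CUBIC))
E
```

```text
(no output)
```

View pics/scene0.png

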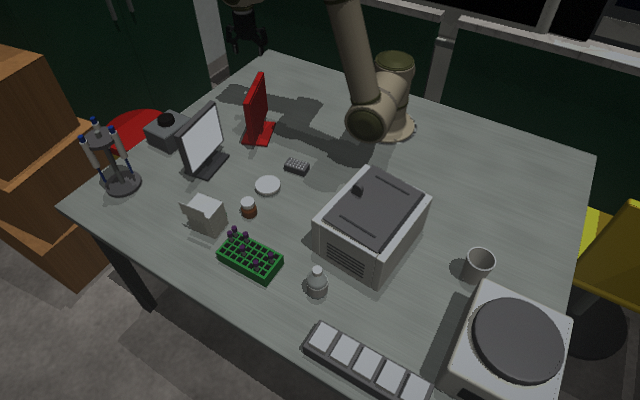

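View pics/top0.png

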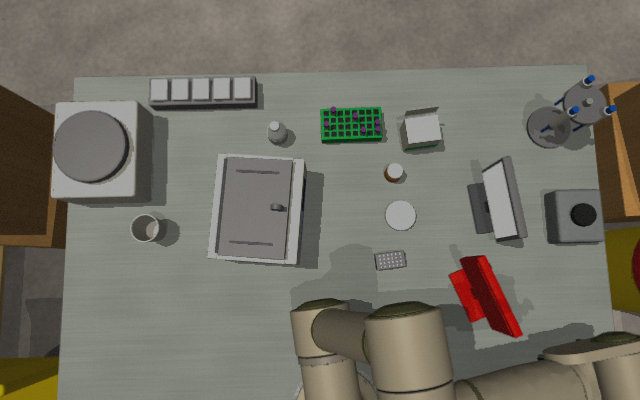

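The scene camera shows the unit at about (372,222) with the tab at (357,188). The lit panel is at (204,142) and the red look-alike at (257,110). In the top view the unit is at (257,208), the tab at (277,208), the white panel at (498,202) and the red one at (490,295). Next I'll take close crops.

```bash
python3 - <<'E'
import cv2
def crop(n,x0,y0,x1,y1,s,o):
    i=cv2.imread(f'pics/{n}0.png')[y0:y1,x0:x1]; i=cv2.resize(i,None,fx=s,fy=s,interpolation=cv2.INTER_CUBIC)
    i=cv2.convertScaleAbs(i,alpha=1.4)
    for x in range(x0,x1,20): cv2.putText(i,str(x),((x-x0)*s,10),0,.35,(0,255,255),1); cv2.line(i,((x-x0)*s,12),((x-x0)*s,18),(0,255,255),1)
    for y in range(y0,y1,20): cv2.putText(i,str(y),(0,(y-y0)*s+4),0,.35,(0,255,255),1)
    cv2.imwrite('pics/'+o,i)
crop('top',200,140,330,280,4,'c_top_unit.png')
crop('scene',300,155,440,295,4,'c_sc_unit.png')
crop('top',440,140,540,260,5,'c_top_pan.png')
crop('scene',150,60,290,190,4,'c_sc_pan.png')
E
```

```text
(no output)
```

View pics/c_top_unit.png

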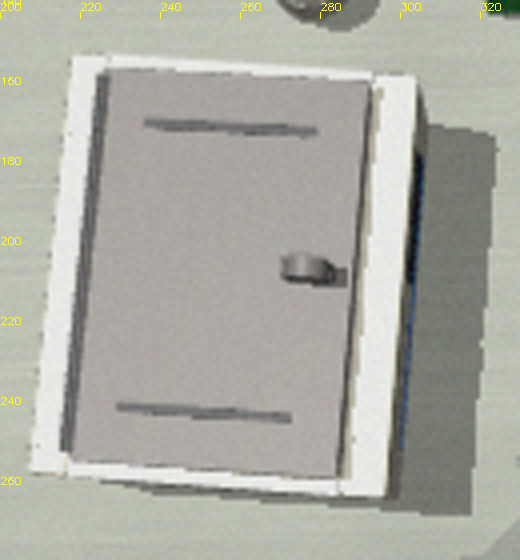

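View pics/c_sc_unit.png

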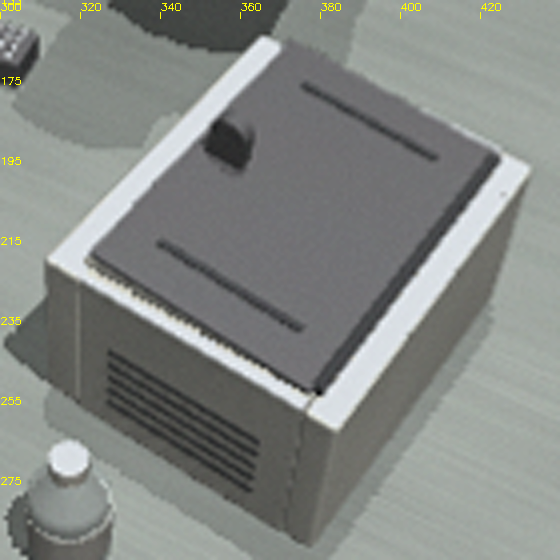

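View pics/c_top_pan.png

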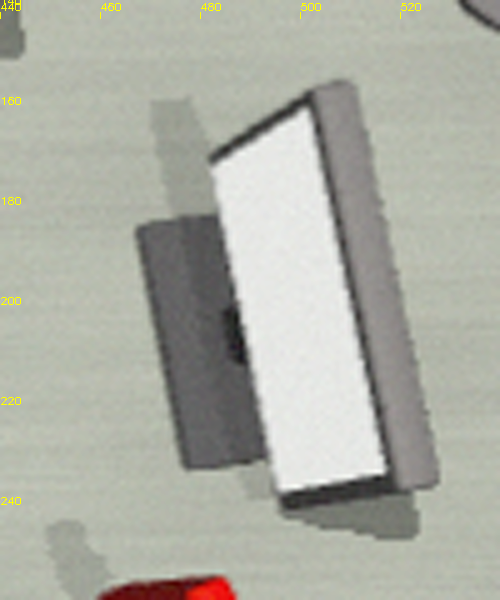

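View pics/c_sc_pan.png

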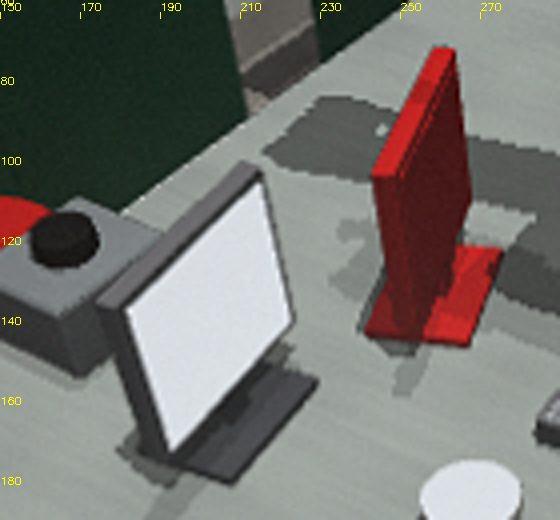

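```bash
cat > cams.py <<'E'
import numpy as np
C={}
C['scene']=dict(fov_y=52.94505380850513,cx=316.3611682154931,cy=195.83279159024625,D=[-0.0488697,0,0,0,0],eye=[1210.36162503,432.14631971,979.90711016],rotation=[-0.17232363,0.45652719,0.81473661,-0.31319601])
C['top']=dict(fov_y=43.499818818067084,cx=321.4423091187569,cy=196.34919515539985,D=[0.02583284,0,0,0,0],eye=[372.58852107,14.81714034,1406.57421799],rotation=[0.05496509,-0.69751691,0.7129728,-0.04603018])
E
cat > m.py <<'E'
from h import *
from cams import C
from scipy.optimize import least_squares
T=C['top'];S=C['scene']
# unit: local corners order
tp=[(218.75,154.25),(304.2,159.2),(296.5,264.2),(207.5,258)]
sp=[(432.75,197.5),(383,263),(311.5,220.5),(366.2,164.2)]
tl=[atz(T,p,150)[:2] for p in tp]; sl=[atz(S,p,150)[:2] for p in sp]
print(np.round(tl,1).tolist()); print(np.round(sl,1).tolist())
for P in(tl,):
  pass
# top order: TL = hinge(+y world), far x ; local: x=+110 hinge.
loc_t=np.array([[110,-135],[-115,-135],[-115,135],[110,135]])
def fit(f): return least_squares(f,[300,150,1.57]).x
def w(p,l): 
    c,s=np.cos(p[2]),np.sin(p[2]); l=np.asarray(l,float); return np.stack([p[0]+c*l[:,0]-s*l[:,1],p[1]+s*l[:,0]+c*l[:,1]],1)
a=lambda p,l,z:np.c_[w(p,l),np.full(len(l),z)]
# scene order: right corner(432,197)=hinge side, near robot? map by nearest
def assoc(pts):
    g=np.array([[110,-135],[-115,-135],[-115,135],[110,135]]);W=w(p0,g);return np.array([g[np.argmin(np.linalg.norm(W-q,axis=1))] for q in pts])
p0=fit(lambda p:(w(p,loc_t)-tl).ravel()); print('top only',p0,(w(p0,loc_t)-tl).round(1).tolist())
ls=assoc(sl);print(ls.tolist())
p1=fit(lambda p:(w(p,ls)-sl).ravel()); print('scene only',p1,(w(p1,ls)-sl).round(1).tolist())
pu=fit(lambda p:np.r_[(proj(T,a(p,loc_t,150))-tp).ravel(),(proj(S,a(p,ls,150))-sp).ravel()]);print('unit',pu)
# panel
q=lambda px,py:(440+px/5,140+py/5)
ptp=[q(310,107),q(386,474),q(280,492),q(214,170)]
r=lambda px,py:(150+px/4,60+py/4)
psp=[r(128,308),r(262,182),r(294,320),r(172,450)]
for x,y in zip(ptp,psp): print(np.round(tri(T,x,S,y)[0],1),tri(T,x,S,y)[1].round(1))
E
python3 m.py
```

```text
[[668.9, 290.2], [650.7, 71.0], [384.8, 94.4], [404.9, 316.0]]
[[416.1, 317.4], [680.6, 290.4], [659.4, 73.4], [393.0, 99.3]]
top only [527.54819137 195.38315348   1.48063246] [[3.0, 2.6], [0.9, -2.3], [-2.0, -1.4], [-1.9, 1.1]]
[[110, 135], [110, -135], [-115, -135], [-115, 135]]
scene only [537.53014691 197.61800575   1.47060877] [[-1.9, 3.1], [2.3, 3.1], [0.9, -3.7], [-1.3, -2.6]]
unit [530.92657431 195.82305015   1.47596522]
[ 622.7 -413.9  197.9] 0.1
[ 443.3 -437.9  194.5] 0.6
[ 443.6 -436.4   46.3] 0.3
[ 621.7 -415.4   43.8] 3.2
```

```bash
cat >> m.py <<'E'
print('--')
pairs=[(tp[0],sp[1]),(tp[1],sp[2]),(tp[2],sp[3]),(tp[3],sp[0])]
for x,y in pairs: print(np.round(tri(T,x,S,y)[0],1),tri(T,x,S,y)[1].round(1))
u=lambda px,py:(200+px/4,140+py/4); v=lambda px,py:(300+px/4,155+py/4)
for n,x,y in [('tabtop',u(306,262),v(230,128)),('flap free far',u(372,84),v(90,262)),('flap free near',u(336,478),v(286,42))]:
    P,g=tri(T,x,S,y); dl=P[:2]-pu[:2];c,s=np.cos(pu[2]),np.sin(pu[2]); print(n,P.round(1),g.round(1),'local',(c*dl[0]+s*dl[1]).round(1),(-s*dl[0]+c*dl[1]).round(1))
# predicted tab in both views under angle th
c,s=np.cos(pu[2]),np.sin(pu[2])
for th in(0,.1,.2):
    lx,lz=-145,31+0
    X=86+lx*np.cos(th)+lz*np.sin(th);Z=151-lx*np.sin(th)+lz*np.cos(th)
    P=[pu[0]+c*X,pu[1]+s*X,Z];print(th,np.round(P,1),proj(T,[P]).round(1),proj(S,[P]).round(1))
E
python3 m.py | sed -n '/--/,$p'
```

```text
--
[672.4 290.6 138.8] 4.5
[653.2  70.5 141.2] 2.0
[384.6  95.4 141.3] 1.0
[405.7 317.2 139.8] 2.7
tabtop [527.5 137.8 194.3] 1.4 local -58.1 -2.1
flap free far [646.2  99.4 152.8] 0.4 local -85.1 -123.9
flap free near [398.1 121.7 159.9] 6.0 local -86.3 125.2
0 [525.3 137.1 182. ] [[277.6 206.9]] [[357.6 189.5]]
0.1 [525.7 140.9 196.3] [[275.4 206. ]] [[359.2 186.5]]
0.2 [526.2 146.1 210.2] [[272.6 205.2]] [[361.2 183.8]]
```

```bash
cat > plan.py <<'E'
import sys
from h import *
def st():
    s=readout.sense(); q=s['ee_rot']; M=R.from_quat([q[1],q[2],q[3],q[0]]).as_matrix(); return s,np.array(s['eef_pos']),M
def go(P,a=None):
    s,p,M=st(); d=M.T@(np.array(P)-p)/10; aa=np.degrees(np.arctan2(M[1,0],M[0,0]))
    print('t',round(s['time_s'],2),'pos',p.round(1),'a',aa.round(1),'tilt',M[2].round(3),'F',np.round(s['force'],1),'grip',round(s['grip_width'],3)); print('tool shift cm',d.round(2),'len',np.linalg.norm(d).round(2),'turn tool', None if a is None else round(aa-a,1))
if __name__=='__main__':
    v=[float(x) for x in sys.argv[1:]]; go(v[:3],v[3] if len(v)>3 else None)
E
python3 plan.py 527 138 340 84.6
```

```text
t 1.6 pos [ 183.9 -491.8  303.9] a 20.5 tilt [ 0. -0. -1.] F [0.3 0.5 0.3] grip 0.999
tool shift cm [ 54.2  -46.97  -3.61] len 71.81 turn tool -64.1
```

Call:
{"name": "apply_moves", "arguments": {"targets": [[3.4, -2.93, -0.45, 0], [3.4, -2.93, -0.45, 0], [3.4, -2.93, -0.45, 0], [3.4, -2.93, -0.45, 0], [3.4, -2.93, -0.45, 0], [3.4, -2.93, -0.45, 0], [3.4, -2.93, -0.45, 0], [3.4, -2.93, -0.45, 0]], "grip": 5}}

```text
time_s: 2.4
eef_pos: [357.0, -175.2, 340.3]
ee_rot: [0.0, 0.984, 0.178, 0.0]
force: [-0.1, -1.3, -0.5]
grip_width: 0.586
```

Call:
{"name": "apply_moves", "arguments": {"targets": [[3.4, -2.93, 0, 0], [3.4, -2.93, 0, 0], [3.4, -2.93, 0, 0], [3.4, -2.93, 0, 0], [3.4, -2.93, 0, 0], [3.4, -2.93, 0, 0], [3.4, -2.93, 0, 0], [3.4, -2.93, 0, 0]]}}

```text
time_s: 3.2
eef_pos: [529.8, 139.8, 339.9]
ee_rot: [0.0, 0.984, 0.178, 0.0]
force: [0.8, -1.4, 1.0]
grip_width: 0.585
```

Call:
{"name": "apply_moves", "arguments": {"targets": [[0, 0, 0, -8], [0, 0, 0, -8], [0, 0, 0, -8], [0, 0, 0, -8], [0, 0, 0, -8], [0, 0, 0, -8], [0, 0, 0, -8], [0, 0, 0, -8]]}}

```text
time_s: 4.0
eef_pos: [529.2, 137.9, 339.9]
ee_rot: [-0.0, 0.738, 0.674, -0.0]
force: [0.2, 0.5, 0.0]
grip_width: 0.583
```

```bash
python3 - <<'E'
from plan import *
T=shot('top','top1.png');S=shot('scene','scene1.png')
go([527,138,255],84.6)
s,p,M=st(); tip=p+M[:,2]*73
for c,n in((T,'top'),(S,'scene')): print(n,'tip',proj(c,[tip]).round(1),'tcp',proj(c,[p]).round(1))
i=T['img'][120:290,190:360,::-1];j=S['img'][100:270,280:450,::-1]
cv2.imwrite('pics/c1.png',cv2.resize(np.hstack([i,j]),None,fx=2.3,fy=2.3,interpolation=cv2.INTER_CUBIC))
E
```

```text
t 4.1 pos [529.2 137.9 339.9] a 84.6 tilt [ 0. -0. -1.] F [-0.2 -1.2 -0.5] grip 0.584
tool shift cm [-0.01 -0.22  8.49] len 8.49 turn tool -0.0
top tip [[273.5 200.7]] tcp [[269.8 196.2]]
scene tip [[359.5 167.9]] tcp [[361.8 146.1]]
```

View pics/c1.png

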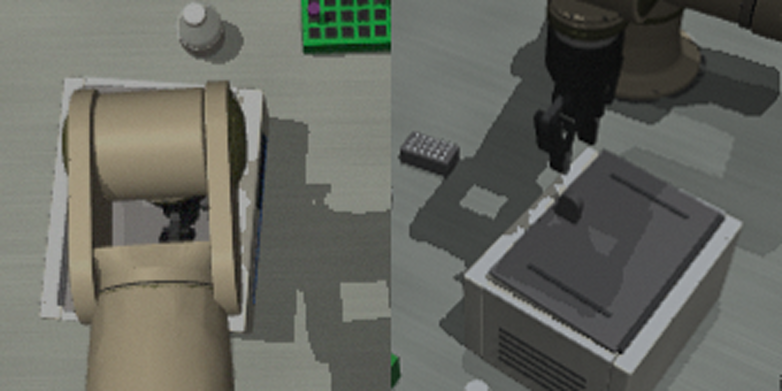

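The tool is above the tab and agrees with the scene camera to within 1–2 px. Descending to straddle the tab.

Call:
{"name": "apply_moves", "arguments": {"targets": [[0, 0, 3, 0], [0, 0, 3, 0], [0, -0.2, 2.4, 0], [0, 0, 0.8, 0], [0, 0, 0, 0]]}}

```text
time_s: 4.6
eef_pos: [527.2, 138.0, 247.5]
ee_rot: [-0.0, 0.741, 0.672, -0.001]
force: [-0.5, -0.2, 1.0]
grip_width: 0.587
```

```bash
python3 - <<'E'
from plan import *
S=shot('scene','scene2.png')
go([527,138,246],84.6)
s,p,M=st(); tip=p+M[:,2]*73
print(proj(S,[tip]))
j=S['img'][130:250,300:430,::-1]
cv2.imwrite('pics/c2.png',cv2.resize(j,None,fx=5,fy=5,interpolation=cv2.INTER_CUBIC))
E
```

```text
t 4.65 pos [527.6 138.1 248.6] a 84.4 tilt [ 0.     0.001 -1.   ] F [-0.4 -0.   0.5] grip 0.586
tool shift cm [-0.01 -0.06  0.26] len 0.27 turn tool -0.2
[[357.35165609 191.78741705]]
```

View pics/c2.png

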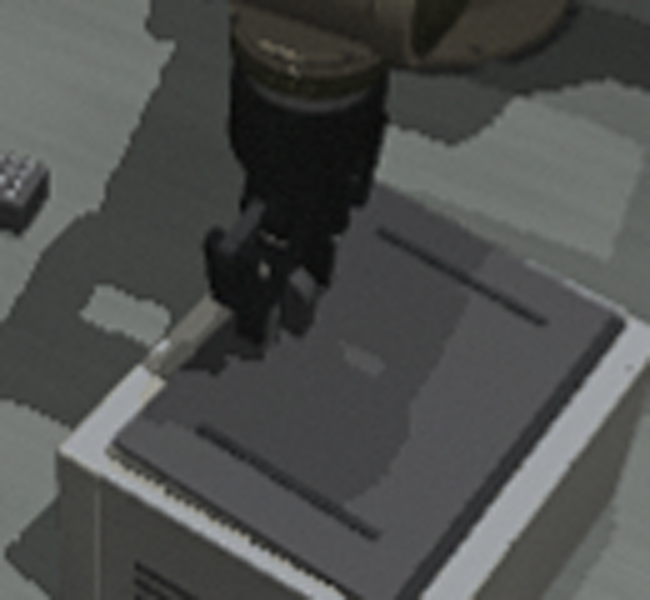

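Call:
{"name": "apply_moves", "arguments": {"targets": [[0, 0, 0.1, 0], [0, 0, 0, 0], [0, 0, 0, 0], [0, 0, 0, 0], [0, 0, 0, 0], [0, 0, 0, 0]], "grip": 0.6, "force": 30}}

```text
time_s: 5.25
eef_pos: [525.9, 138.0, 246.9]
ee_rot: [-0.001, 0.74, 0.672, -0.002]
force: [-12.0, -2.0, 2.8]
grip_width: 0.132
```

```bash
python3 - <<'E'
from plan import *
S=shot('scene','scene3.png')
go([527,138,246],84.6)
j=S['img'][130:250,300:430,::-1]
cv2.imwrite('pics/c3.png',cv2.resize(j,None,fx=5,fy=5,interpolation=cv2.INTER_CUBIC))
E
```

```text
t 5.3 pos [525.9 138.1 247. ] a 84.5 tilt [-0.001 -0.004 -1.   ] F [-10.5  -1.5   2. ] grip 0.131
tool shift cm [0.01 0.11 0.1 ] len 0.15 turn tool -0.1
```

View pics/c3.png

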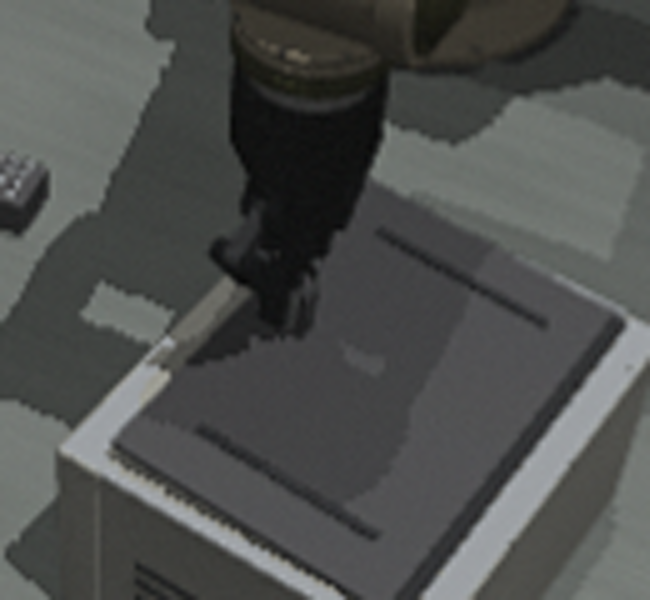

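```bash
python3 - <<'E'
import numpy as np
f=np.arctan2(42,144.6);r=15.06
t=f+np.r_[0,.03,np.arange(.09,1.60,.078)]
X=-r*np.cos(t);Z=r*np.sin(t)
print([[round(a,2),0,round(-b,2),0] for a,b in zip(np.diff(X),np.diff(Z))], t[-1]-f)
E
```

```text
[[np.float64(0.13), 0, np.float64(-0.43), 0], [np.float64(0.3), 0, np.float64(-0.85), 0], [np.float64(0.47), 0, np.float64(-1.08), 0], [np.float64(0.55), 0, np.float64(-1.04), 0], [np.float64(0.63), 0, np.float64(-0.99), 0], [np.float64(0.71), 0, np.float64(-0.94), 0], [np.float64(0.78), 0, np.float64(-0.88), 0], [np.float64(0.84), 0, np.float64(-0.82), 0], [np.float64(0.9), 0, np.float64(-0.75), 0], [np.float64(0.96), 0, np.float64(-0.68), 0], [np.float64(1.01), 0, np.float64(-0.6), 0], [np.float64(1.05), 0, np.float64(-0.52), 0], [np.float64(1.09), 0, np.float64(-0.43), 0], [np.float64(1.12), 0, np.float64(-0.35), 0], [np.float64(1.15), 0, np.float64(-0.26), 0], [np.float64(1.16), 0, np.float64(-0.17), 0], [np.float64(1.17), 0, np.float64(-0.08), 0], [np.float64(1.17), 0, np.float64(0.01), 0], [np.float64(1.17), 0, np.float64(0.1), 0], [np.float64(1.16), 0, np.float64(0.2), 0], [np.float64(1.14), 0, np.float64(0.28), 0]] 1.5719999999999998
```

Call:
{"name": "apply_moves", "arguments": {"targets": [[0.13, 0, -0.43, 0], [0.3, 0, -0.85, 0], [0.47, 0, -1.08, 0], [0.55, 0, -1.04, 0]]}}

```text
time_s: 5.7
eef_pos: [527.2, 152.7, 280.2]
ee_rot: [-0.002, 0.74, 0.672, -0.002]
force: [-6.2, 1.7, -6.6]
grip_width: 0.131
```

```bash
python3 - <<'E'
from plan import *
S=shot('scene','scene4.png')
go([527,138,246],84.6)
j=S['img'][110:250,290:440,::-1]
cv2.imwrite('pics/c4.png',cv2.resize(j,None,fx=4,fy=4,interpolation=cv2.INTER_CUBIC))
E
```

```text
t 5.75 pos [527.3 153.6 281.9] a 84.5 tilt [-0.    -0.004 -1.   ] F [-11.3   0.8  -0.6] grip 0.132
tool shift cm [-1.55  0.13  3.59] len 3.91 turn tool -0.1
```

View pics/c4.png

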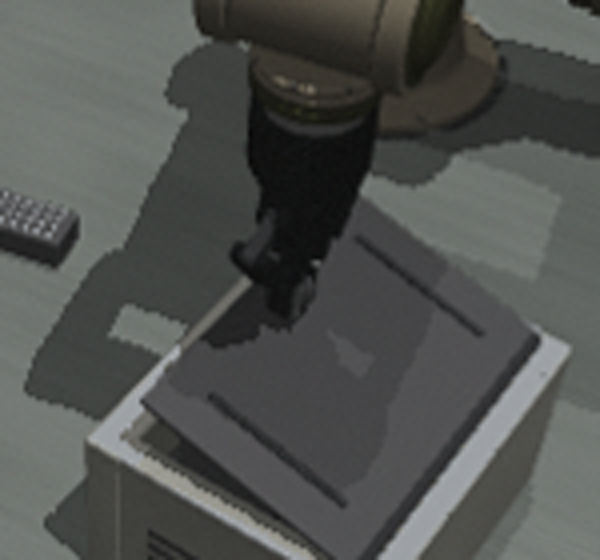

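Flap is rising with the grip. Continuing the arc.

Call:
{"name": "apply_moves", "arguments": {"targets": [[0.63, 0, -0.99, 0], [0.71, 0, -0.94, 0], [0.78, 0, -0.88, 0], [0.84, 0, -0.82, 0], [0.9, 0, -0.75, 0], [0.96, 0, -0.68, 0], [1.01, 0, -0.6, 0]]}}

```text
time_s: 6.45
eef_pos: [532.8, 210.8, 336.6]
ee_rot: [-0.002, 0.74, 0.672, -0.003]
force: [-7.5, -0.6, -8.5]
grip_width: 0.139
```

Call:
{"name": "apply_moves", "arguments": {"targets": [[1.05, 0, -0.52, 0], [1.09, 0, -0.43, 0], [1.12, 0, -0.35, 0], [1.15, 0, -0.26, 0]]}}

```text
time_s: 6.85
eef_pos: [536.9, 254.6, 352.4]
ee_rot: [-0.001, 0.74, 0.672, -0.003]
force: [-10.1, -2.1, -6.1]
grip_width: 0.134
```

```bash
python3 - <<'E'
from plan import *
S=shot('scene','scene5.png')
go([527,138,246],84.6)
j=S['img'][50:250,270:450,::-1]
cv2.imwrite('pics/c5.png',cv2.resize(j,None,fx=3,fy=3,interpolation=cv2.INTER_CUBIC))
E
```

```text
t 6.9 pos [537.  256.1 352.7] a 84.6 tilt [-0.002 -0.005 -1.   ] F [-9.5  1.  -0.8] grip 0.133
tool shift cm [-11.83   0.18  10.68] len 15.94 turn tool -0.0
```

View pics/c5.png

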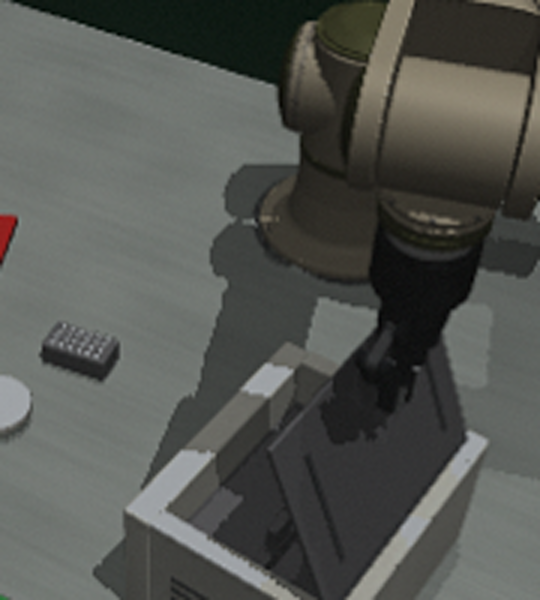

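Call:
{"name": "apply_moves", "arguments": {"targets": [[1.16, 0, -0.17, 0], [1.17, 0, -0.08, 0], [1.17, 0, 0.01, 0], [1.17, 0, 0.1, 0], [1.16, 0, 0.2, 0], [1.14, 0, 0.28, 0], [0, 0, 0, 0]]}}

```text
time_s: 7.6
eef_pos: [543.5, 325.1, 349.2]
ee_rot: [-0.001, 0.74, 0.673, -0.002]
force: [-10.6, -0.1, -1.8]
grip_width: 0.134
```

```bash
python3 - <<'E'
from plan import *
S=shot('scene','scene6.png')
go([527,138,246],84.6)
j=S['img'][50:250,270:450,::-1]
cv2.imwrite('pics/c6.png',cv2.resize(j,None,fx=3,fy=3,interpolation=cv2.INTER_CUBIC))
E
```

```text
t 7.65 pos [543.5 324.8 349.3] a 84.6 tilt [-0.001 -0.005 -1.   ] F [-11.3   0.7  -1.9] grip 0.135
tool shift cm [-18.74   0.18  10.35] len 21.41 turn tool -0.0
```

View pics/c6.png

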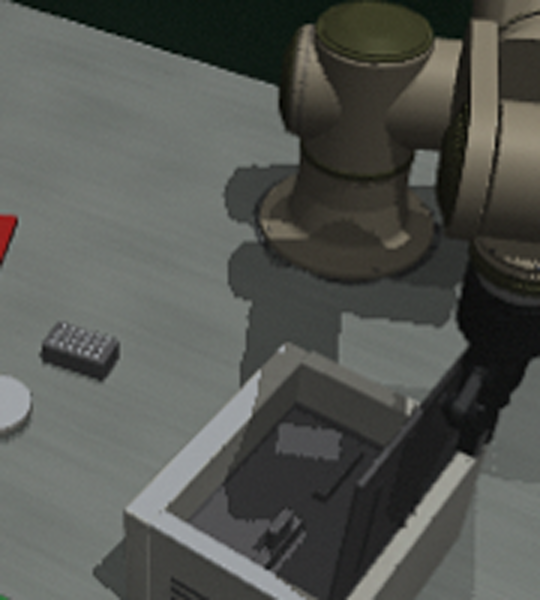

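Flap stands upright, and the filter with its pull tab shows at about (365,224), the slot nearer the scene camera (unit y −55). Releasing and going up over the flap.

Call:
{"name": "apply_moves", "arguments": {"targets": [[0, 0, 0, 0], [0, 0, 0, 0], [0, 0, 0, 0], [0, 0, 0, 0], [0, 0, -2, 0], [0, 0, -3, 0], [0, 0, -4, 0]], "grip": 4}}

```text
time_s: 8.35
eef_pos: [545.0, 323.6, 439.7]
ee_rot: [-0.001, 0.74, 0.672, -0.001]
force: [0.6, -0.3, -0.3]
grip_width: 0.468
```

```bash
python3 - <<'E'
from plan import *
S=shot('scene','scene7.png');T=shot('top','top7.png')
go([536,196,450],-5.4)
j=S['img'][90:270,290:450,::-1];i=T['img'][120:300,180:340,::-1]
cv2.imwrite('pics/c7.png',cv2.resize(np.hstack([i,j]),None,fx=2.5,fy=2.5,interpolation=cv2.INTER_CUBIC))
E
```

```text
t 8.45 pos [545.1 323.7 445.5] a 84.5 tilt [ 0.004  0.009 -1.   ] F [-0.4  0.7 -0.2] grip 0.468
tool shift cm [-12.8    0.32  -0.5 ] len 12.81 turn tool 89.9
```

View pics/c7.png

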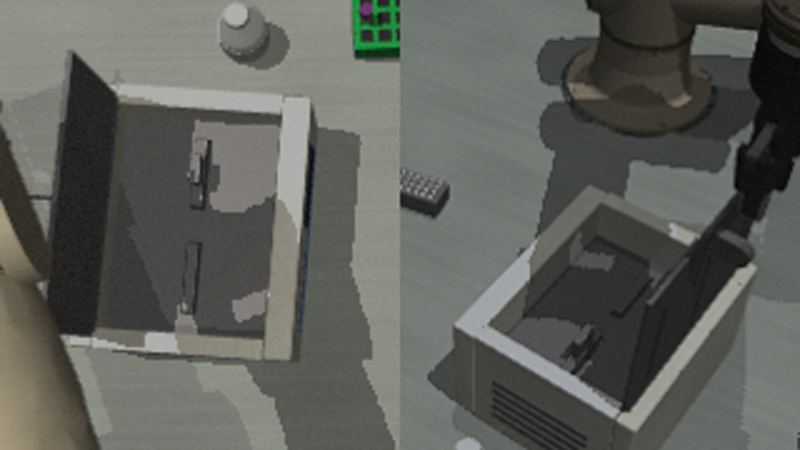

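```bash
python3 - <<'E'
import cv2,numpy as np
from h import proj
from cams import C
def crop(fn,x0,y0,w,h,s):
    i=cv2.imread(fn)[y0:y0+h,x0:x0+w]; i=cv2.resize(i,None,fx=s,fy=s,interpolation=cv2.INTER_CUBIC)
    i=cv2.convertScaleAbs(i,alpha=1.8)
    for x in range(x0,x0+w,5): cv2.putText(i,str(x),((x-x0)*s,10),0,.3,(0,255,255),1)
    for y in range(y0,y0+h,5): cv2.putText(i,str(y),(0,(y-y0)*s+4),0,.3,(0,255,255),1)
    return i
a=crop('pics/top7.png',245,165,30,48,10);b=crop('pics/scene7.png',340,208,38,48,10)
cv2.imwrite('pics/c8.png',np.hstack([a,b]))
P=np.array([584.7,190.6,0]);ux=np.array([.095,.9955,0]);uy=np.array([-.9955,.095,0])
for n in('top','scene'):
    for sx in(-5,5):
        for sy in(-15,15): print(n,sx,sy,proj(C[n],[P+ux*sx+uy*sy+[0,0,138]]).round(1))
    for sx in(-6,6):
        for sy in(-36,36): print(n,'frame',sx,sy,proj(C[n],[P+ux*sx+uy*sy+[0,0,110]]).round(1))
E
```

```text
top -5 -15 [[260.7 180.9]]
top -5 15 [[259.7 192.4]]
top 5 -15 [[256.9 180.6]]
top 5 15 [[255.8 192.1]]
top frame -6 -36 [[263.3 174.9]]
top frame -6 36 [[260.8 201.9]]
top frame 6 -36 [[258.7 174.6]]
top frame 6 36 [[256.2 201.6]]
scene -5 -15 [[359.2 225.1]]
scene -5 15 [[365.3 218. ]]
scene 5 -15 [[362.4 226.9]]
scene 5 15 [[368.5 219.8]]
scene frame -6 -36 [[353.8 236.4]]
scene frame -6 36 [[368.2 219.5]]
scene frame 6 -36 [[357.6 238.6]]
scene frame 6 36 [[371.9 221.5]]
```

View pics/c8.png

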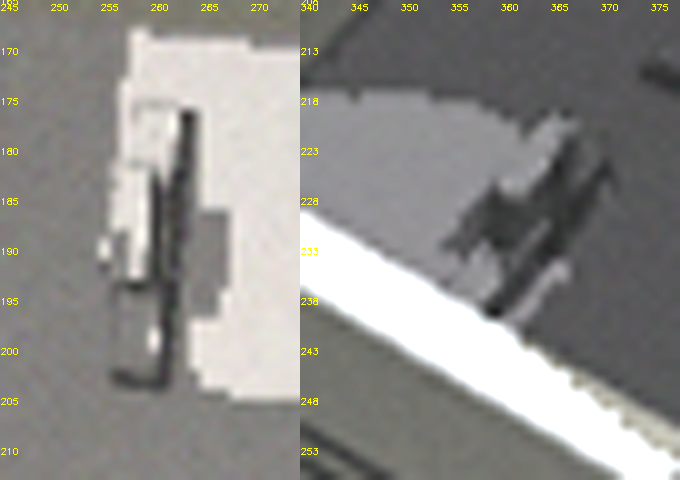

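Call:
{"name": "apply_moves", "arguments": {"targets": [[-3.2, 1.28, 0, 0], [-3.2, 1.28, 0, 0], [-3.2, 1.28, 0, 0], [-3.2, 1.28, 0, 0], [0, 0, 0, 8.2], [0, 0, 0, 8.2], [0, 0, 0, 8.2], [0, 0, 0, 8.2]]}}

```text
time_s: 9.25
eef_pos: [583.9, 191.2, 439.3]
ee_rot: [-0.0, 0.901, 0.433, -0.0]
force: [-0.3, 0.2, 0.6]
grip_width: 0.472
```

Call:
{"name": "apply_moves", "arguments": {"targets": [[0, 0, 2, 8.2], [0, 0, 2, 8.2], [0, 0, 2, 8.2], [0, 0, 2, 8.2], [0, 0, 2, 8.2], [0, 0, 2, 8.2], [0, 0, 2, 8.0], [0, 0, 0, 0]]}}

```text
time_s: 10.05
eef_pos: [583.1, 191.2, 296.8]
ee_rot: [0.0, 0.999, -0.049, -0.003]
force: [-0.9, 0.2, 0.2]
grip_width: 0.466
```

```bash
python3 - <<'E'
from plan import *
S=shot('scene','scene9.png');T=shot('top','top9.png')
go([584,191.5,184.5],-5.4)
s,p,M=st()
print(proj(S,[p+M[:,2]*73]),proj(T,[p+M[:,2]*73]))
j=S['img'][90:270,290:450,::-1];i=T['img'][120:300,180:340,::-1]
cv2.imwrite('pics/c9.png',cv2.resize(np.hstack([i,j]),None,fx=2.5,fy=2.5,interpolation=cv2.INTER_CUBIC))
E
```

```text
t 10.15 pos [583.9 191.4 300.2] a -5.3 tilt [ 0. -0. -1.] F [-0.2  0.2 -0.8] grip 0.469
tool shift cm [ 1.000e-02 -1.000e-02  1.157e+01] len 11.57 turn tool 0.1
[[367.27896289 200.2649589 ]] [[252.7568078 180.7611795]]
```

View pics/c9.png

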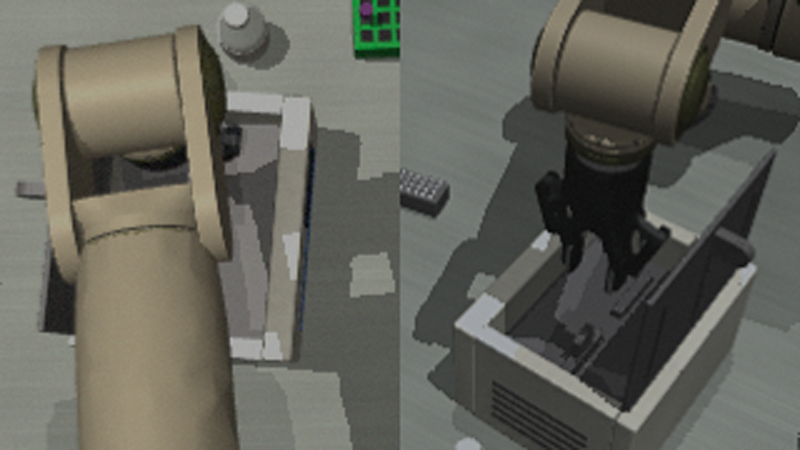

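Call:
{"name": "apply_moves", "arguments": {"targets": [[0, 0, 2, 0], [0, 0, 2, 0], [0, 0, 2, 0], [0, 0, 1.5, 0], [0, 0, 0.5, 0], [0, 0, 0, 0]]}}

```text
time_s: 10.75
eef_pos: [584.1, 191.5, 220.3]
ee_rot: [-0.0, 0.999, -0.047, 0.0]
force: [-0.2, -0.0, -0.0]
grip_width: 0.472
```

```bash
python3 - <<'E'
from plan import *
S=shot('scene','scene10.png')
go([584,191.5,185],-5.4)
j=S['img'][90:270,290:450,::-1]
cv2.imwrite('pics/c10.png',cv2.resize(j,None,fx=3.3,fy=3.3,interpolation=cv2.INTER_CUBIC))
E
```

```text
t 10.8 pos [584.2 191.5 220.9] a -5.4 tilt [ 0.002 -0.    -1.   ] F [ 0.5 -0.   0.1] grip 0.469
tool shift cm [-0.03  0.01  3.59] len 3.59 turn tool -0.0
```

View pics/c10.png

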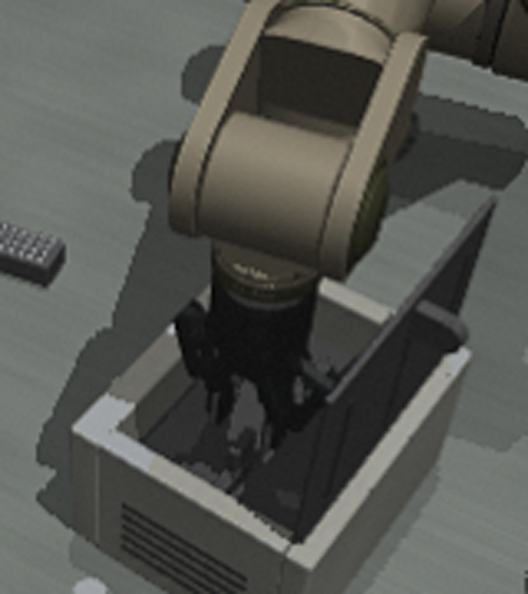

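Call:
{"name": "apply_moves", "arguments": {"targets": [[0, 0, 1, 0], [0, 0, 1, 0], [0, 0, 1, 0], [0, 0, 0.55, 0], [0, 0, 0, 0]]}}

```text
time_s: 11.3
eef_pos: [583.5, 191.4, 183.1]
ee_rot: [0.0, 0.999, -0.048, -0.001]
force: [-0.6, -1.0, -0.8]
grip_width: 0.467
```

```bash
python3 - <<'E'
from plan import *
S=shot('scene','scene11.png')
go([584,191.5,185],-5.4)
j=S['img'][90:270,290:450,::-1]
cv2.imwrite('pics/c11.png',cv2.convertScaleAbs(cv2.resize(j,None,fx=3.3,fy=3.3,interpolation=cv2.INTER_CUBIC),alpha=1.7))
E
```

```text
t 11.35 pos [583.8 191.5 183.8] a -5.5 tilt [-0.001  0.    -1.   ] F [-0.2 -0.3  0.7] grip 0.468
tool shift cm [ 0.02 -0.01 -0.12] len 0.12 turn tool -0.1
```

View pics/c11.png

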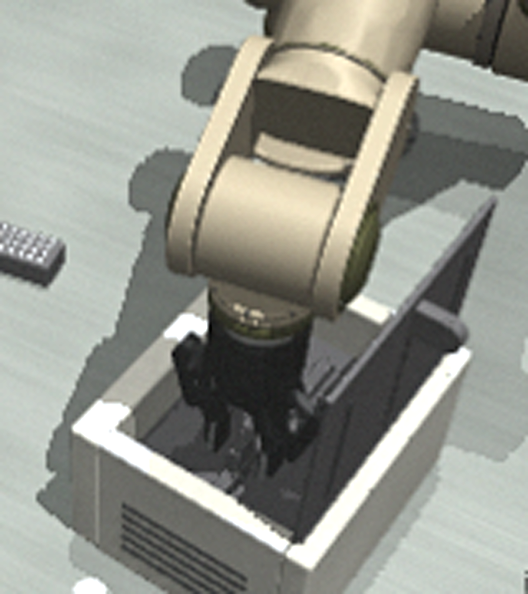

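Call:
{"name": "apply_moves", "arguments": {"targets": [[0, 0, -0.15, 0], [0, 0, 0, 0], [0, 0, 0, 0], [0, 0, 0, 0], [0, 0, 0, 0], [0, 0, 0, 0], [0, 0, 0, 0]], "grip": 0.3, "force": 45}}

```text
time_s: 12.05
eef_pos: [584.1, 191.5, 186.5]
ee_rot: [-0.0, 0.999, -0.048, 0.001]
force: [0.3, -0.0, 5.7]
grip_width: 0.105
```

```bash
python3 plan.py 584 191.5 290 -5.4
```

```text
t 12.05 pos [584.1 191.5 186.5] a -5.5 tilt [ 0.002 -0.    -1.   ] F [ 0.3 -0.   5.7] grip 0.105
tool shift cm [  0.    -0.   -10.35] len 10.35 turn tool -0.1
```

Call:
{"name": "apply_moves", "arguments": {"targets": [[0, 0, -0.5, 0], [0, 0, -0.7, 0], [0, 0, -1, 0], [0, 0, 0, 0]]}}

```text
time_s: 12.45
eef_pos: [584.3, 191.6, 209.5]
ee_rot: [-0.0, 0.999, -0.048, 0.001]
force: [0.7, 0.5, -0.5]
grip_width: 0.109
```

```bash
python3 plan.py 584 191.5 290 -5.4
```

```text
t 12.45 pos [584.3 191.6 209.5] a -5.5 tilt [ 0.003 -0.001 -1.   ] F [ 0.7  0.5 -0.5] grip 0.109
tool shift cm [-0.    0.01 -8.05] len 8.05 turn tool -0.1
```

Call:
{"name": "apply_moves", "arguments": {"targets": [[0, 0, -1.5, 0], [0, 0, -1.7, 0], [0, 0, -2, 0], [0, 0, -2, 0], [0, 0, -2, 0], [0, 0, -2, 0], [0, 0, -1.5, 0], [0, 0, 0, 0]]}}

```text
time_s: 13.25
eef_pos: [584.1, 191.5, 336.7]
ee_rot: [-0.0, 0.999, -0.048, 0.002]
force: [-0.0, 0.3, 0.1]
grip_width: 0.108
```

```bash
python3 - <<'E'
from plan import *
S=shot('scene','scene12.png')
go([522,-347,336],7.3)
j=S['img'][50:270,270:450,::-1]
cv2.imwrite('pics/c12.png',cv2.convertScaleAbs(cv2.resize(j,None,fx=2.7,fy=2.7,interpolation=cv2.INTER_CUBIC),alpha=1.7))
E
```

```text
t 13.3 pos [583.9 191.5 335. ] a -5.5 tilt [ 0.001 -0.    -1.   ] F [-0.3  0.1 -2.3] grip 0.106
tool shift cm [-1.   54.19 -0.12] len 54.2 turn tool -12.8
```

View pics/c12.png

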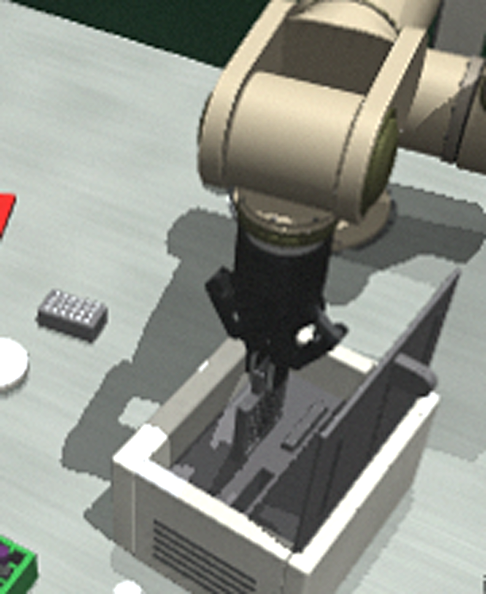

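The plate is held clear of the slot, the blank is still in its slot and the flap is open. Next I'll refine the panel pose with a fit on known heights.

```bash
cat > pan.py <<'E'
from h import *
from cams import C
from scipy.optimize import least_squares
T=C['top'];S=C['scene']
q=lambda px,py:(440+px/5,140+py/5)
ptp=np.array([q(310,107),q(386,474),q(280,492),q(214,170)])
r=lambda px,py:(150+px/4,60+py/4)
psp=np.array([r(128,308),r(262,182),r(294,320),r(172,450)])
L=np.array([[90,75],[-90,75],[-90,-75],[90,-75]],float) # along dir (cos,sin), z
def pts(p): return np.stack([p[0]+np.cos(p[2])*L[:,0],p[1]+np.sin(p[2])*L[:,0],125+L[:,1]],1)
for n,f in (('top',lambda p:(proj(T,pts(p))-ptp).ravel()),('scene',lambda p:(proj(S,pts(p))-psp).ravel()),('both',lambda p:np.r_[(proj(T,pts(p))-ptp).ravel(),(proj(S,pts(p))-psp).ravel()])):
    s=least_squares(f,[532,-426,.13]); p=s.x
    into=np.array([np.sin(p[2]),-np.cos(p[2])]); t=p[:2]-80*into
    print(n,p.round(3),np.degrees(p[2]).round(2),'rms',np.sqrt(np.mean(s.fun**2)).round(2),'target',t.round(1),'a',np.degrees(p[2]).round(1))
E
python3 pan.py
```

```text
top [ 5.32223e+02 -4.24224e+02  1.29000e-01] 7.4 rms 0.31 target [ 521.9 -344.9] a 7.4
scene [ 5.36250e+02 -4.21885e+02  1.19000e-01] 6.83 rms 0.2 target [ 526.7 -342.5] a 6.8
both [ 5.33225e+02 -4.24032e+02  1.26000e-01] 7.23 rms 0.5 target [ 523.2 -344.7] a 7.2
```

Call:
{"name": "apply_moves", "arguments": {"targets": [[-0.1, 2, 0, 0], [-0.1, 3, 0, 0], [-0.1, 4, 0, 0], [-0.1, 4.5, 0, 0], [-0.1, 4.5, 0, 0], [-0.1, 4.5, 0, 0], [-0.1, 4.5, 0, 0], [-0.1, 4.5, 0, 0]]}}

```text
time_s: 14.1
eef_pos: [544.9, -122.9, 333.4]
ee_rot: [-0.0, 0.999, -0.048, -0.001]
force: [0.2, -0.2, -1.7]
grip_width: 0.109
```

Call:
{"name": "apply_moves", "arguments": {"targets": [[-0.1, 4.5, 0, 0], [0, 4.5, 0, 0], [0, 4, 0, 0], [0, 3, 0, 0], [0, 2, 0, 0], [0, 0, 0, -6.4], [0, 0, 0, -6.3], [0, 0, 0, 0]]}}

```text
time_s: 14.9
eef_pos: [527.5, -300.0, 333.9]
ee_rot: [-0.001, 0.998, 0.063, -0.0]
force: [-0.1, 0.2, -0.1]
grip_width: 0.107
```

```bash
python3 - <<'E'
from plan import *
S=shot('scene','scene13.png');T=shot('top','top13.png')
go([523,-345,239],7.2)
j=S['img'][10:210,130:330,::-1];i=T['img'][100:300,400:600,::-1]
cv2.imwrite('pics/c13.png',cv2.convertScaleAbs(cv2.resize(np.hstack([i,j]),None,fx=2,fy=2,interpolation=cv2.INTER_CUBIC),alpha=1.5))
E
```

```text
t 15.0 pos [ 527.5 -299.9  334.2] a 7.1 tilt [-0.001 -0.001 -1.   ] F [-0.3  1.  -0.6] grip 0.11
tool shift cm [-1.    4.42  9.52] len 10.55 turn tool -0.1
```

View pics/c13.png

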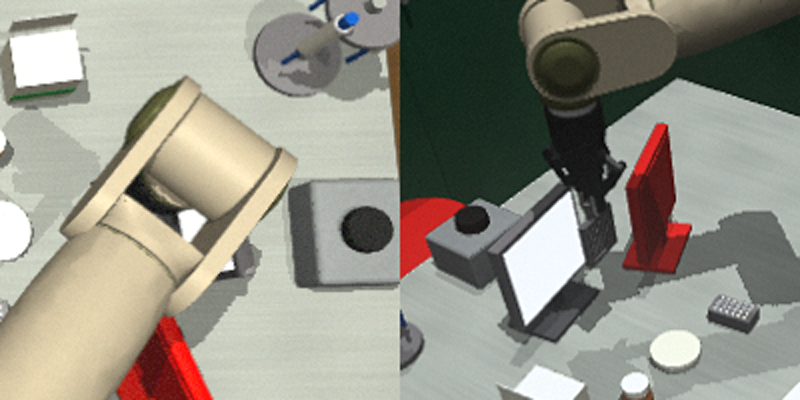

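Call:
{"name": "apply_moves", "arguments": {"targets": [[-0.3, 1.5, 0, 0], [-0.4, 1.6, 1, 0], [-0.3, 1.3, 2, 0], [0, 0, 2.2, 0], [0, 0, 2, 0], [0, 0, 1.5, 0], [0, 0, 0.8, 0], [0, 0, 0, 0]]}}

```text
time_s: 15.8
eef_pos: [522.5, -345.9, 238.1]
ee_rot: [-0.001, 0.998, 0.062, -0.001]
force: [-0.6, -0.2, -1.9]
grip_width: 0.11
```

```bash
python3 - <<'E'
from plan import *
S=shot('scene','scene14.png');T=shot('top','top14.png')
go([523,-345,239],7.2)
j=S['img'][70:200,150:290,::-1]
cv2.imwrite('pics/c14.png',cv2.convertScaleAbs(cv2.resize(j,None,fx=5,fy=4.5,interpolation=cv2.INTER_CUBIC),alpha=1.5))
i=T['img'][130:290,180:560,::-1]
cv2.imwrite('pics/c14t.png',cv2.resize(i,None,fx=2,fy=2))
# predicted plate corners
a=np.radians(7.2);d=np.array([np.cos(a),np.sin(a)]);c=np.array([523,-345])
for x in(-36,36):
  for z in(87.5,162.5): print(x,z,proj(S,[[*(c+d*x),z]]).round(1),proj(T,[[*(c+d*x),z]]).round(1))
E
```

```text
t 15.9 pos [ 523.  -345.9  240.1] a 7.2 tilt [ 0.001  0.001 -1.   ] F [ 1.   0.7 -0.7] grip 0.104
tool shift cm [ 0.01 -0.09  0.11] len 0.14 turn tool -0.0
-36 87.5 [[232.6 146.4]] [[466.5 221.5]]
-36 162.5 [[228.9 128.9]] [[474.8 218.7]]
36 87.5 [[220.7 159.8]] [[461.4 194.6]]
36 162.5 [[216.4 142.2]] [[469.3 190.3]]
```

View pics/c14.png

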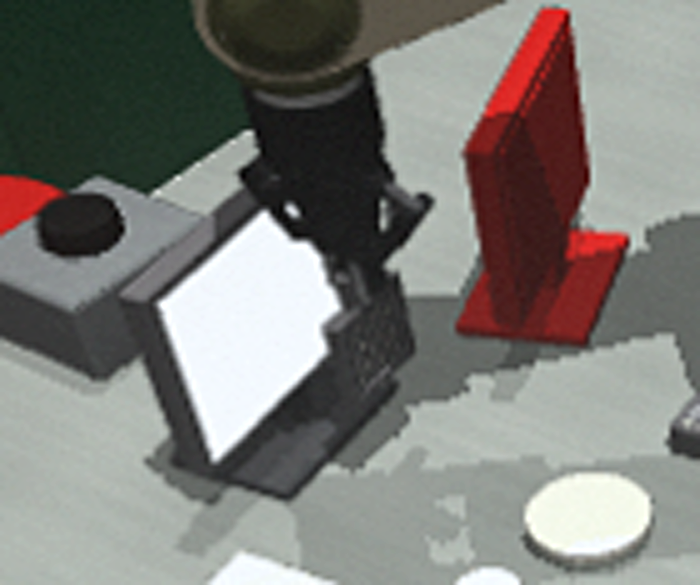

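View pics/c14t.png

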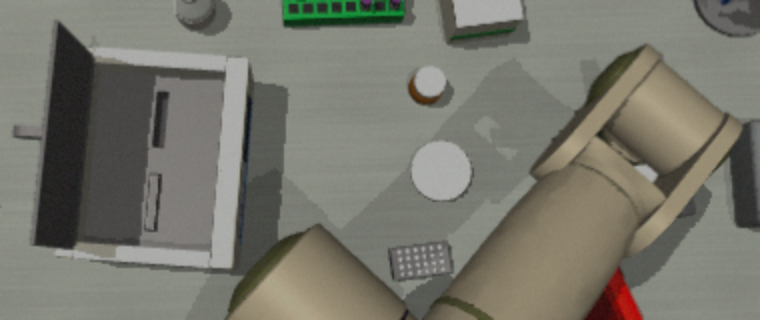

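View pics/scene14.png

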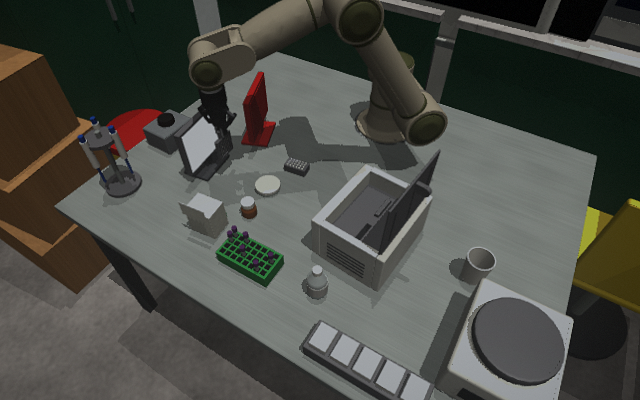

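Call:
{"name": "apply_moves", "arguments": {"targets": [[0, 0, 0, 0], [0, 0, 0, 0], [0, 0, 0, 0], [0, 0, 0, 0], [0, 0, 0, 0], [0, 0, 0, 0]]}}

```text
time_s: 16.5
eef_pos: [523.0, -345.3, 239.8]
ee_rot: [0.0, 0.998, 0.063, 0.0]
force: [-0.2, -0.0, -0.6]
grip_width: 0.106
```

```bash
python3 - <<'E'
from plan import *
go([523,-345,239],7.2); print(np.abs(readout.sense()['dq']).max())
print(ctrl.finish_job())
E
```

```text
t 16.5 pos [ 523.  -345.3  239.8] a 7.2 tilt [ 0.  0. -1.] F [-0.2 -0.  -0.6] grip 0.106
tool shift cm [ 0.   -0.03  0.08] len 0.08 turn tool 0.0
0.0017137616910210167
the job is handed in; nothing more can be done
None
```

I opened the flap by its tab to upright and let go. I then drew the filter plate up out of its slot by its pull tab, carried it to the white light panel (not the red one), and handed the job in at 16.5 s while still holding it there.

**Last checks**
- **Position:** the tool was within 1 mm of the target, which puts the plate's centre about 80 mm before the middle of the lit face. The tool yaw was 7.2°, the same as the fitted panel angle.
- **Holding:** the arm was still, the grip had not changed since I took the tab, and the plate's lower edge should be about 88 mm above the bench.
- **Plate in the picture:** in the scene picture the plate's corners lay within about 3 px of where I predicted them.
- **Rest of the scene:** the last pictures show the flap open and the blank in its slot. The dish, jar, bottle, rack, carton, tip box and beaker look undisturbed.

**What disagreed:** the two cameras differ by 4–5 mm along the panel and 2 mm in distance. For the unit they differ by about 10 mm. I used a joint fit that weights both cameras, so the final spot could be off by a few millimetres.

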